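# Pile the pair of steel hinge leaves on the sample stand

### The job

Take the two steel hinge leaves off the black strip and pile them flat, one on top of the other, on the blue sample stand: both centred on it, square with it lengthwise, and neatly in line with each other. Either leaf may be underneath and the knuckles may point to either end; set them down without dropping them, and leave the steel strike plate where it lies on the strip.

Things in the scene. Friction and masses are not known exactly. Their poses are not given: they have to be found in the camera images.
- leaf_a_center (a point): steel (grey) hinge leaf, flat plate 100 long x 50 wide x 8 mm, about 0.3 kg, four dark screw holes, two knuckles as thick as the plate at one short end (within the 100). Point: its centre, half-way up; y along the length to the knuckles, x across, z up. Lies on the fixed black strip (34 wide, 14 mm high), overhanging both sides; lifts off freely. The same leaf in brass is not wanted.
- leaf_b_center (a point): steel (grey) hinge leaf, flat plate 100 long x 50 wide x 8 mm, about 0.3 kg, four dark screw holes, two knuckles as thick as the plate at one short end (within the 100). Point: its centre, half-way up; y along the length to the knuckles, x across, z up. The other of the pair, also lying on the black strip.
- stand_top (a point): centre of the top face of the blue sample stand, a fixed blue block 66 wide x 120 long x 20 mm high on the walnut shelf; y runs along its 120 mm length, x across its width, z up. A leaf lying on it has its centre 4 mm above this point, a second leaf on that one 12 mm above.
- strike_center (a point): steel strike plate, 30 wide (40 at the lip) x 110 long x 4 mm thick, with a large rectangular latch opening in the middle and two screw holes; it lies on the black strip beside the leaves and stays there. This point is its centre, half-way through its thickness; y runs along its length, z up.
Mind the look-alikes: they are no part of the job. Of the things shaped like the part that bears stand_top, the blue one is meant. Leave any brown look-alike of the part that bears leaf_a_center alone.

How it is judged:
At the end, for the whole second after the job is handed in: Both steel leaves lie flat (4.5 deg) and still on the blue stand, one on the other in either order, each within 15 mm of its centre and 12 mm of each other, lengths within 10 deg of the stand's and each other's, either way round; the strike plate within 30 mm of its start (horizontal distance between each of leaf_a_center, leaf_b_center and stand_top below 0.015 m and horizontal distance between leaf_b_center and leaf_a_center below 0.012 m and angle between the y axis of each of leaf_a_center, leaf_b_center and the y axis of stand_top, either way round below 0.18 rad and angle between the z axis of each of leaf_a_center, leaf_b_center and the z axis of stand_top, either way round below 0.08 rad and linear speed of each of leaf_a, leaf_b below 0.02 m/s and angle between the y axis of leaf_b_center and the y axis of leaf_a_center, either way round below 0.18 rad and ((z of leaf_b_center in the frame of stand_top between 0.001 and 0.007 m and z of leaf_a_center in the frame of stand_top between 0.009 and 0.015 m) or (z of leaf_a_center in the frame of stand_top between 0.001 and 0.007 m and z of leaf_b_center in the frame of stand_top between 0.009 and 0.015 m)) and distance of strike_center from where it was at the start of the episode below 0.03 m); the robot touches nothing.
It fails at once if the strike plate is shifted by more than 30 mm (distance of strike_center from where it was at the start of the episode above 0.03 m).
It fails at once if a steel leaf is dropped (falls freely from more than about 30 mm) (linear speed of leaf_a above 0.8 m/s and contact force between the fingers and leaf_a below 0.1 N).
It fails at once if a steel leaf is dropped (falls freely from more than about 30 mm) (linear speed of leaf_b above 0.8 m/s and contact force between the fingers and leaf_b below 0.1 N).
It also fails if it takes over 54 s, if anything falls off the work surface, if the arm or the gripper's body presses on something with over 40 N, if the wrist force passes 120 N, or if a joint passes its speed limit or range.

### The arm

A 7-joint arm with a two-finger parallel gripper is mounted at the origin on the work surface. World frame = base frame: x ahead of the robot, y to its left, z up, the work surface at z = 0. Lengths are in m, angles in rad, forces in N, time in s.
With the tool pointing down it reaches from about 0.4 to 0.85 m from the base axis. Payload 10.4 kg.
Tool frame: the origin (TCP) lies on the mounting face of the last link; the fingertips stand r.tips_ahead ahead of it and the grasp point (between the pads) lies 164 mm ahead of it (r.tips_ahead is the distance from the TCP to the fingertips, in m); z points along the fingers, y is the line along which they close (so a half turn about z gives the same grasp; the last joint's range is limited). The gripper opens to 87 mm and grips with 3 to 60 N. Pads are 19 mm wide; open, the fingers measure 117 mm over their backs; the gripper's body (75 mm by 190 mm) begins 51 mm behind the grasp point.
Start: joints at [-1.33, 0.332, -0.065, 1.46, 0.022, 1.35, -0.088], TCP at [0.163, 0.603, 0.405] pointing down, gripper open.
Joint ranges: [-2.6, 2.6], [-0.5, 2.12], [-1.47, 1.34], [0.16, 2.42], [-1.27, 4.41], [0.06, 2.06], [-2.6, 2.6]. Speed limits (rad/s): [2.22, 2.22, 2.79, 2.79, 3.14, 3.14, 3.14].

### API

Orientations are given as a unit quaternion [x, y, z, w].
In Python, from bench import telemetry, imaging, job, r gives the robot as it stands.
- The arm moves only by the tool move_arm, never from a script. Its argument "steps" is a list of rows, each an object of numbers: "dx", "dy", "dz": the shift along the tool's x, y, z in cm; "spin": the turn about the tool's z in rad. In form: [{"dx": .., "dy": .., "dz": .., "spin": ..}, ...]. A call has 1 to 12 rows; each row shifts and turns the commanded pose from where the row before left it, along the tool's axes as they then stand; what a row does not reach is not made up. A row lasts 1/10 s, in which the tool goes at most 50 mm and 8.59 degrees, less where a joint would pass 70% of its speed; a pose out of reach is approached as far as the arm can. A call with a gripper value outside its range is refused whole. "claw" is the finger opening in cm, from 0 to 8.7, set as the call begins (left out, the last holds). The fingers move at their own pace and stop on an object; "squeeze" is the grip in N (left out, the last holds). Time passes only in rows, so rows that do not move let the fingers close. It gives the time, the measured TCP pose, the force, the opening and the grip force at its end, in the units of the state.
- telemetry.read_state(): the state, without advancing time (a new reading comes with each control period).
- imaging.camera(name): name is "scene" or "side" or "wrist"; returns a dict with "img" (400x640x3 uint8, red, green, blue), "camera_matrix" (3x3 intrinsics, pixels), "R" (3x3) and "t" (3): a world point X has camera coordinates R X + t. Camera axes: x right, y down, z forward; pixel columns grow to the right and rows downward; lengths in m; the calibration is good to about 2 mm. A picture is of the moment at which its call begins. There is no depth.
- job.close_job(): hands the job in; it is judged then, once.
The state is a dict: "time": time; "joint_positions": joint angles; "joint_vel": joint speeds; "joint_torque": joint torques, N m; "ee_pos": TCP position; "eef_rot": TCP orientation; "ft_force": force on the tool from outside, world axes, zero at the start; "torque": the same for the moment, N m; "width": finger opening in m; "grip_force": force on a finger pad.
Only numpy, scipy, OpenCV 4.12 (cv2) and the standard library are available. Lean on these libraries where they do the work, as an engineer would, in place of code of your own. Each camera call takes 0.05 s, during which the arm holds its last target. There are 200 camera calls.

## Working session

There is one attempt and no reset: what is moved stays moved. The work goes in short steps, Python scripts to look and compute and a tool call to move; the robot and the scene stay as the last step left them, time stands still between calls to the robot, and variables do not carry over. Pictures are saved under pics/ and viewed, at most 10 in all, crops included, and the job is handed in when it is done.

Besides the shell and the picture viewer there is one more tool, called after "Emit:" as a command line: name --argument value ..., lists and objects as JSON in quotes. move_arm: Moves the arm, as the interface text tells. Its arguments: {"type":"object","properties":{"steps":{"type":"array","items":{"type":"object","properties":{"dx":{"type":"number"},"dy":{"type":"number"},"dz":{"type":"number"},"spin":{"type":"number"}}}},"claw":{"type":"number"},"squeeze":{"type":"number"}},"required":["steps"]}

```bash
mkdir -p pics; ls; cat > h.py <<'E'
from bench import telemetry, imaging, job, r
import numpy as np, cv2
from scipy.spatial.transform import Rotation as Ro
def shot(n,f=None):
    c=imaging.camera(n)
    if f: cv2.imwrite('pics/'+f,c['img'][:,:,::-1])
    return c
def ray(c,uv,z):
    K,R,t=[np.array(c[k]) for k in('camera_matrix','R','t')]
    o=-R.T@t; d=R.T@np.linalg.solve(K,[uv[0],uv[1],1.]); return o+d*(z-o[2])/d[2]
E
python3 - <<'E'
from h import *
s=telemetry.read_state();print(s['time'],s['ee_pos'],Ro.from_quat(s['eef_rot']).as_matrix().round(3),r.tips_ahead)
for n in('scene','side'):
    c=shot(n,n+'0.png');print(n,(-np.array(c['R']).T@c['t']).round(3))
a=cv2.imread('pics/scene0.png');b=cv2.imread('pics/side0.png')
E
```

```text
pics
0.0 [0.16291106 0.60327506 0.40392976] [[-0.965  0.261 -0.   ]
 [ 0.261  0.965 -0.001]
 [-0.    -0.001 -1.   ]] 0.1822
scene [ 0.996 -0.274  0.637]
side [ 0.242 -0.45   0.411]
```

View pics/scene0.png

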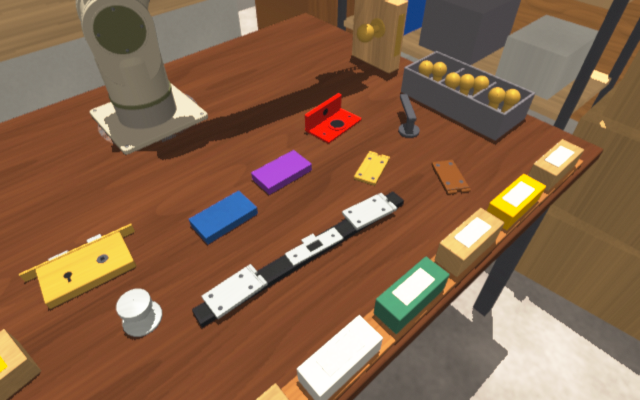

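View pics/side0.png

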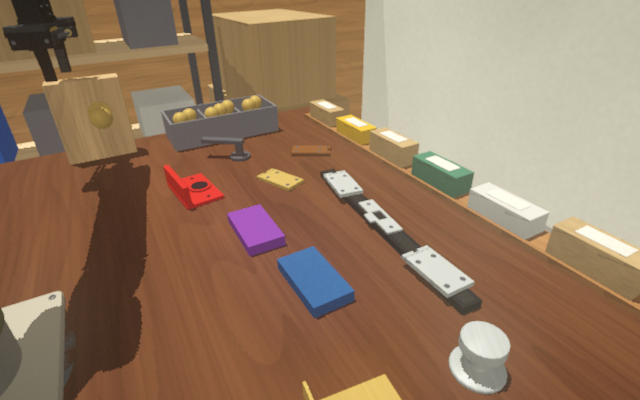

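The scene view shows the steel leaves at about (234,292) and (370,212), the strike plate between them at (314,246), and the blue stand at (223,217). The side view has the leaves at (437,270) and (342,184), and the stand at (315,280).

```bash
cat >> h.py <<'E'
def rect(c,mask,seed,z):
    n,l,st,ce=cv2.connectedComponentsWithStats(mask.astype(np.uint8))
    k=l[seed[1],seed[0]]
    if k==0:
        d=np.where(np.arange(n)>0,np.hypot(*(ce-seed).T)+1e3*(st[:,4]<150),1e9);k=d.argmin()
    m=(l==k).astype(np.uint8)
    q=max(cv2.findContours(m,0,cv2.CHAIN_APPROX_NONE)[0],key=len)[:,0]
    P=np.array([ray(c,p,z)[:2] for p in q],np.float32)
    (cx,cy),(w,h),a=cv2.minAreaRect(P*1000)
    if w>h: a+=90
    # a+? : direction of the long side in world, deg
    ang=a+90 if True else a
    return np.array([cx,cy,min(w,h),max(w,h),(ang)%180]).round(1)
def masks(c):
    h=cv2.cvtColor(c['img'],cv2.COLOR_RGB2HSV).astype(int);H,S,V=h[...,0],h[...,1],h[...,2]
    return (S<50)&(V>150),(H>100)&(H<120)&(S>120)&(V>60)
E
python3 - <<'E'
from h import *
for n,A,B,S in(('scene',(222,300),(360,218),(223,214)),('side',(430,272),(340,182),(315,276))):
    c=shot(n);g,b=masks(c)
    hv=cv2.cvtColor(c['img'],cv2.COLOR_RGB2HSV)
    print(n,hv[S[1],S[0]],'near',rect(c,g,A,.022),'far',rect(c,g,B,.022))
    V=hv[...,2]; 
    for t in(60,V[S[1],S[0]]-25): print(' stand',rect(c,b&(V>t),S,.02))
E
```

```text
scene [106 184 187] near [ 611.5 -129.4   51.7  100.1   89.5] far [636.3 175.1  51.6 100.1  80.5]
 stand [453.9 -51.3  78.9 122.8  90.6]
 stand [446.6 -49.   63.6 117.8  90.6]
side [106 138 175] near [ 610.  -129.6   52.7   99.7   89.2] far [635.2 174.   53.1 101.7  80.6]
 stand [445.5 -50.4  65.6 118.5  90.6]
 stand [446.1 -49.6  64.4 116.9  90.6]
```

```bash
cat >> h.py <<'E'
def go(x,y,z,yaw):
    "yaw: world angle (deg) wanted of the tool y; prints spin, then shift in tool axes after spin (cm)"
    s=telemetry.read_state();M=Ro.from_quat(s['eef_rot']).as_matrix();p=np.array(s['ee_pos'])
    cur=np.degrees(np.arctan2(M[1,1],M[0,1]));sp=-((yaw-cur+90)%180-90)
    M2=M@Ro.from_rotvec([0,0,np.radians(sp)]).as_matrix()
    print('t',round(s['time'],2),'tcp',p.round(4),'yaw',round(cur,2),'tilt',M[:,2].round(3),'spin',round(np.radians(sp),3),'d_cm',(M2.T@(np.array([x,y,z])-p)*100).round(2),'w',s['width'],'g',s['grip_force'],'J7',round(s['joint_positions'][6],2))
E
python3 - <<'E'
from h import *
c=shot('scene')
b=ray(c,(385,75),0);print('block base',b)
for z in(.1,.15,.2,.25):
    K=c['camera_matrix'];q=K@(np.array(c['R'])@[b[0],b[1],z]+c['t']);print(z,(q[:2]/q[2]).round())
go(.636,.1745,.36,-9.5)
E
```

```text
block base [0.27673795 0.62337034 0.        ]
0.1 [389.  43.]
0.15 [391.  25.]
0.2 [393.   7.]
0.25 [395. -13.]
t 0.25 tcp [0.1629 0.6033 0.4044] yaw 74.89 tilt [-0.    -0.001 -1.   ] spin 1.473 d_cm [-34.49  53.73   4.46] w 0.08701150140625497 g 0.0 J7 -0.09
```

Emit:
move_arm --steps '[{"dy":-3,"dz":-2},{"dy":-4,"dz":-2},{"dy":-4,"spin":0.1},{"dy":-2,"spin":0.14},{"spin":0.14},{"spin":0.14},{"spin":0.14},{"spin":0.14},{"spin":0.14},{"spin":0.14},{"spin":0.14},{"spin":0.14}]' --claw 8.7

```text
$.steps[0]: bad value
```

```bash
python3 -c "
from h import *
go(.636,.1745,.36,-9.5)"
```

```text
t 0.25 tcp [0.1629 0.6033 0.4044] yaw 74.89 tilt [-0.    -0.001 -1.   ] spin 1.473 d_cm [-34.49  53.73   4.46] w 0.08701150140625497 g 0.0 J7 -0.09
```

Emit:
move_arm --steps '[{"dx":0,"dy":-3,"dz":-2,"spin":0},{"dx":0,"dy":-4,"dz":-2,"spin":0},{"dx":0,"dy":-4,"dz":0,"spin":0.1},{"dx":0,"dy":-2,"dz":0,"spin":0.14},{"dx":0,"dy":0,"dz":0,"spin":0.14},{"dx":0,"dy":0,"dz":0,"spin":0.14},{"dx":0,"dy":0,"dz":0,"spin":0.14},{"dx":0,"dy":0,"dz":0,"spin":0.14},{"dx":0,"dy":0,"dz":0,"spin":0.14},{"dx":0,"dy":0,"dz":0,"spin":0.14},{"dx":0,"dy":0,"dz":0,"spin":0.14},{"dx":0,"dy":0,"dz":0,"spin":0.14}]' --claw 8.7

```text
time: 1.45
ee_pos: [0.1271, 0.4784, 0.4447]
eef_rot: [0.728, 0.686, 0.0, -0.0]
ft_force: [0.5, 0.3, -0.9]
width: 0.0871
grip_force: 0.0
```

```bash
python3 -c "
from h import *
go(.636,.1745,.36,-9.5)"
```

```text
t 1.45 tcp [0.1271 0.4784 0.4447] yaw -3.37 tilt [ 0.  0. -1.] spin 0.107 d_cm [-21.58  55.2    8.48] w 0.08713010335347603 g 0.0 J7 -1.46
```

Emit:
move_arm --steps '[{"dx":0,"dy":0,"dz":0,"spin":0.107},{"dx":-1.6,"dy":4,"dz":0,"spin":0},{"dx":-1.6,"dy":4,"dz":0,"spin":0},{"dx":-1.6,"dy":4,"dz":0,"spin":0},{"dx":-1.6,"dy":4,"dz":0,"spin":0},{"dx":-1.6,"dy":4,"dz":0,"spin":0},{"dx":-1.6,"dy":4,"dz":0,"spin":0},{"dx":-1.6,"dy":4,"dz":0,"spin":0},{"dx":-1.6,"dy":4,"dz":0,"spin":0},{"dx":-1.6,"dy":4,"dz":1,"spin":0},{"dx":-1.6,"dy":4,"dz":1,"spin":0},{"dx":-1.6,"dy":4,"dz":1,"spin":0}]'

```text
time: 2.65
ee_pos: [0.5347, 0.2336, 0.4145]
eef_rot: [0.761, 0.648, 0.0, -0.0]
ft_force: [0.4, 0.7, -0.9]
width: 0.0872
grip_force: 0.0
```

Emit:
move_arm --steps '[{"dx":-2,"dy":4,"dz":2,"spin":0},{"dx":-2,"dy":4,"dz":2,"spin":0},{"dx":0,"dy":3,"dz":2,"spin":0},{"dx":0,"dy":0,"dz":2,"spin":0},{"dx":0,"dy":0,"dz":0,"spin":0},{"dx":0,"dy":0,"dz":0,"spin":0}]'

```text
time: 3.25
ee_pos: [0.6355, 0.178, 0.335]
eef_rot: [0.761, 0.649, -0.0, -0.0]
ft_force: [-0.3, 0.6, 1.5]
width: 0.0872
grip_force: 0.0
```

```bash
python3 -c "
from h import *
go(.636,.1745,.36,-9.5)
c=shot('wrist','w1.png')
K=c['camera_matrix'];q=K@(np.array(c['R'])@[.636,.1745,.022]+c['t']);print(q[:2]/q[2],-np.array(c['R']).T@c['t'])"
```

```text
t 3.25 tcp [0.6355 0.178  0.335 ] yaw -9.13 tilt [-0.001  0.    -1.   ] spin 0.006 d_cm [-0.34  0.11 -2.5 ] w 0.08715421564613081 g 0.0 J7 -0.36
[312.146373   193.89540606] [0.65016028 0.26283533 0.3132405 ]
```

View pics/w1.png

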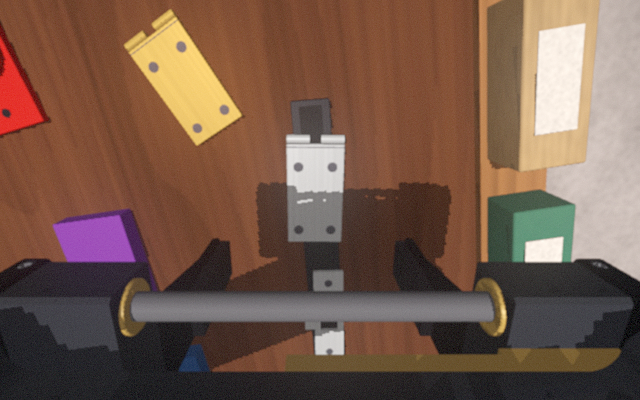

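The wrist view shows the far leaf upright at columns 287–345, rows 135–242, centre about (316,189), with its knuckles at the top. The strike plate is below it.

```bash
python3 -c "
from h import *
c=shot('wrist')
h=cv2.cvtColor(c['img'],cv2.COLOR_RGB2HSV).astype(int)
m=(h[...,1]<45)&(h[...,2]>85)
m=cv2.morphologyEx(m.astype(np.uint8),cv2.MORPH_CLOSE,np.ones((5,5)))
print(rect(c,m,(316,180),.022))
for p in((316,134),(316,242),(287,189),(344,189)): print(ray(c,p,.022).round(4))
"
```

```text
[641.3 191.5  51.2 128.5  80.6]
[0.6482 0.2271 0.022 ]
[0.6326 0.1269 0.022 ]
[0.6149 0.1827 0.022 ]
[0.6656 0.1746 0.022 ]
```

```bash
python3 -c "
from h import *
go(.638,.1762,.1965,-9.4)"
```

```text
t 3.35 tcp [0.6356 0.1782 0.3364] yaw -9.12 tilt [ 0.002  0.001 -1.   ] spin 0.005 d_cm [-0.18  0.25 13.99] w 0.08733902940486646 g 0.0 J7 -0.36
```

Emit:
move_arm --steps '[{"dx":-0.2,"dy":0.25,"dz":2.5,"spin":0.005},{"dx":0,"dy":0,"dz":3,"spin":0},{"dx":0,"dy":0,"dz":3,"spin":0},{"dx":0,"dy":0,"dz":2.5,"spin":0},{"dx":0,"dy":0,"dz":1.5,"spin":0},{"dx":0,"dy":0,"dz":1,"spin":0},{"dx":0,"dy":0,"dz":0.5,"spin":0},{"dx":0,"dy":0,"dz":0,"spin":0},{"dx":0,"dy":0,"dz":0,"spin":0}]'

```text
time: 4.25
ee_pos: [0.6383, 0.1754, 0.1959]
eef_rot: [0.763, 0.646, 0.001, 0.0]
ft_force: [-0.7, 0.1, 0.6]
width: 0.0869
grip_force: 0.0
```

```bash
python3 -c "
from h import *
go(.638,.1762,.1965,-9.4)"
```

```text
t 4.25 tcp [0.6383 0.1754 0.1959] yaw -9.45 tilt [ 0.002  0.001 -1.   ] spin -0.001 d_cm [ 0.08 -0.04 -0.06] w 0.08689671350547377 g 0.0 J7 -0.32
```

Emit:
move_arm --steps '[{"dx":0,"dy":0,"dz":-0.05,"spin":0},{"dx":0,"dy":0,"dz":0,"spin":0},{"dx":0,"dy":0,"dz":0,"spin":0},{"dx":0,"dy":0,"dz":0,"spin":0},{"dx":0,"dy":0,"dz":0,"spin":0},{"dx":0,"dy":0,"dz":0,"spin":0},{"dx":0,"dy":0,"dz":0,"spin":0},{"dx":0,"dy":0,"dz":0,"spin":0}]' --claw 4.0 --squeeze 35

```text
time: 5.05
ee_pos: [0.6379, 0.1753, 0.1952]
eef_rot: [0.763, 0.646, 0.0, -0.0]
ft_force: [-1.7, 0.3, 0.8]
width: 0.0495
grip_force: 35.0
```

Emit:
move_arm --steps '[{"dx":0,"dy":0,"dz":-0.5,"spin":0},{"dx":0,"dy":0,"dz":-0.5,"spin":0},{"dx":0,"dy":0,"dz":-1,"spin":0},{"dx":0,"dy":0,"dz":-2,"spin":0},{"dx":0,"dy":0,"dz":-2,"spin":0},{"dx":0,"dy":0,"dz":0,"spin":0},{"dx":0,"dy":0,"dz":0,"spin":0}]'

```text
time: 5.75
ee_pos: [0.6379, 0.1753, 0.2554]
eef_rot: [0.763, 0.646, 0.0, 0.0]
ft_force: [0.2, -0.5, -3.4]
width: 0.0496
grip_force: 35.0
```

```bash
python3 -c "
from h import *
go(.446,-.05,.25,.6)
c=shot('wrist');cv2.imwrite('pics/w2.png',c['img'][60:,100:540,::-1])
c=shot('side');cv2.imwrite('pics/s2.png',cv2.resize(c['img'][80:260,250:450,::-1],None,fx=3,fy=3))"
```

```text
t 5.75 tcp [0.6379 0.1753 0.2554] yaw -9.45 tilt [ 0.001  0.001 -1.   ] spin -0.175 d_cm [-22.33 -19.42   0.52] w 0.04963332864132356 g 34.999297857284546 J7 -0.34
```

View pics/s2.png

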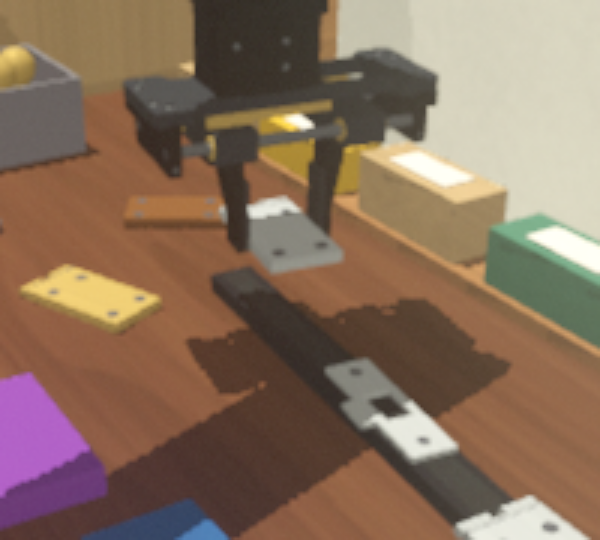

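The leaf is held flat in the fingers at about (290,235) in the crop, clear of the strip, and the strike plate is undisturbed. I'll carry it to the stand.

Emit:
move_arm --steps '[{"dx":0,"dy":0,"dz":0,"spin":-0.09},{"dx":0,"dy":0,"dz":0,"spin":-0.085},{"dx":-1.5,"dy":-1.4,"dz":0,"spin":0},{"dx":-3,"dy":-2.6,"dz":0,"spin":0},{"dx":-3,"dy":-2.6,"dz":0,"spin":0},{"dx":-3,"dy":-2.6,"dz":0,"spin":0},{"dx":-3,"dy":-2.6,"dz":0,"spin":0},{"dx":-3,"dy":-2.6,"dz":0,"spin":0},{"dx":-3,"dy":-2.6,"dz":0,"spin":0},{"dx":-2.8,"dy":-2.4,"dz":0,"spin":0},{"dx":0,"dy":0,"dz":0,"spin":0},{"dx":0,"dy":0,"dz":0,"spin":0}]'

```text
time: 7.05
ee_pos: [0.4457, -0.0499, 0.2549]
eef_rot: [0.704, 0.71, 0.0, -0.0]
ft_force: [0.5, 2.3, -2.8]
width: 0.0496
grip_force: 35.0
```

```bash
python3 -c "
from h import *
go(.446,-.05,.203,.6)
shot('side','s3.png')"
```

```text
t 7.05 tcp [ 0.4457 -0.0499  0.2549] yaw 0.5 tilt [-0.     0.001 -1.   ] spin -0.002 d_cm [-0.01  0.03  5.19] w 0.04955461268463112 g 34.999369382858276 J7 0.07
```

View pics/s3.png

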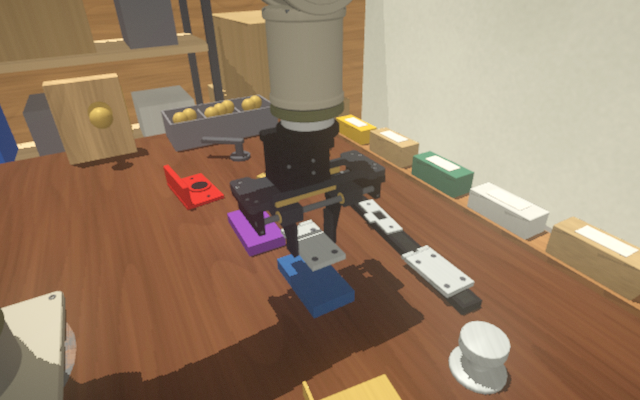

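The leaf hangs above the blue stand at about (318,247), parallel to it. I'll lower it until it touches.

Emit:
move_arm --steps '[{"dx":0,"dy":0,"dz":1.5,"spin":0},{"dx":0,"dy":0,"dz":1.5,"spin":0},{"dx":0,"dy":0,"dz":1,"spin":0},{"dx":0,"dy":0,"dz":0.6,"spin":0},{"dx":0,"dy":0,"dz":0.4,"spin":0},{"dx":0,"dy":0,"dz":0.1,"spin":0},{"dx":0,"dy":0,"dz":0,"spin":0},{"dx":0,"dy":0,"dz":0,"spin":0}]'

```text
time: 7.9
ee_pos: [0.4463, -0.0497, 0.2046]
eef_rot: [0.704, 0.711, 0.0, 0.0]
ft_force: [0.3, 0.5, -2.1]
width: 0.0497
grip_force: 35.0
```

Emit:
move_arm --steps '[{"dx":0,"dy":0,"dz":0.1,"spin":0},{"dx":0,"dy":0,"dz":0.05,"spin":0},{"dx":0,"dy":0,"dz":0.05,"spin":0},{"dx":0,"dy":0,"dz":0,"spin":0}]'

```text
time: 8.3
ee_pos: [0.4462, -0.0497, 0.2026]
eef_rot: [0.704, 0.711, 0.0, -0.0]
ft_force: [-2.0, 0.1, 5.4]
width: 0.0493
grip_force: 39.0
```

Emit:
move_arm --steps '[{"dx":0,"dy":0,"dz":0,"spin":0},{"dx":0,"dy":0,"dz":0,"spin":0},{"dx":0,"dy":0,"dz":0,"spin":0},{"dx":0,"dy":0,"dz":0,"spin":0},{"dx":0,"dy":0,"dz":-0.5,"spin":0},{"dx":0,"dy":0,"dz":-1.5,"spin":0},{"dx":0,"dy":0,"dz":-2.5,"spin":0},{"dx":0,"dy":0,"dz":-3,"spin":0},{"dx":0,"dy":0,"dz":-3,"spin":0},{"dx":0,"dy":0,"dz":0,"spin":0}]' --claw 6.2

```text
time: 9.3
ee_pos: [0.4469, -0.0499, 0.3106]
eef_rot: [0.704, 0.711, 0.002, 0.001]
ft_force: [0.3, 0.5, -0.2]
width: 0.062
grip_force: 0.0
```

```bash
python3 -c "
from h import *
go(.612,-.1295,.34,-.6)
c=shot('side');g,b=masks(c);print('leaf on stand',rect(c,g,(315,270),.028));cv2.imwrite('pics/s4.png',cv2.resize(c['img'][200:340,240:500,::-1],None,fx=3,fy=3))
"
```

```text
t 9.3 tcp [ 0.4469 -0.0499  0.3106] yaw 0.55 tilt [ 0.005  0.001 -1.   ] spin 0.02 d_cm [-7.78 16.61 -2.87] w 0.062020206152576904 g 0.0 J7 0.03
leaf on stand [443.7 -25.9  51.   53.8   0.6]
```

View pics/s4.png

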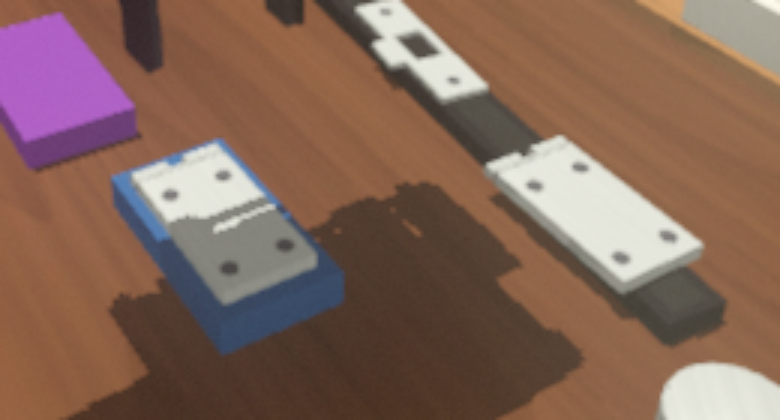

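The first leaf lies flat and centred on the stand (crop about (225,225)), partly in shadow. I'll go to the near leaf.

Emit:
move_arm --steps '[{"dx":-1,"dy":2,"dz":0,"spin":0.02},{"dx":-1.6,"dy":3.4,"dz":0,"spin":0},{"dx":-1.6,"dy":3.4,"dz":0,"spin":0},{"dx":-1.6,"dy":3.4,"dz":0,"spin":0},{"dx":-1.2,"dy":2.8,"dz":0,"spin":0},{"dx":-0.8,"dy":1.6,"dz":0,"spin":0},{"dx":0,"dy":0,"dz":0,"spin":0},{"dx":0,"dy":0,"dz":0,"spin":0}]' --claw 8.7

```text
time: 10.15
ee_pos: [0.6109, -0.129, 0.3057]
eef_rot: [0.711, 0.703, -0.001, -0.001]
ft_force: [0.2, 0.2, 0.3]
width: 0.0868
grip_force: 0.0
```

```bash
python3 -c "
from h import *
go(.612,-.1295,.1962,-.6)
c=shot('wrist','w5.png')
K=c['camera_matrix'];q=K@(np.array(c['R'])@[.611,-.1295,.022]+c['t']);print(q[:2]/q[2])
c=shot('side');g,b=masks(c);hv=cv2.cvtColor(c['img'],cv2.COLOR_RGB2HSV).astype(int);print('leaf on stand',rect(c,(hv[...,1]<60)&(hv[...,2]>90),(315,270),.028))
"
```

```text
t 10.15 tcp [ 0.6109 -0.129   0.3057] yaw -0.61 tilt [-0.003 -0.    -1.   ] spin -0.0 d_cm [-0.05  0.14 10.95] w 0.08676557895586035 g 0.0 J7 0.31
[311.54345536 200.77822741]
leaf on stand [443.7 -51.9  54.5 109.5  90.4]
```

View pics/w5.png

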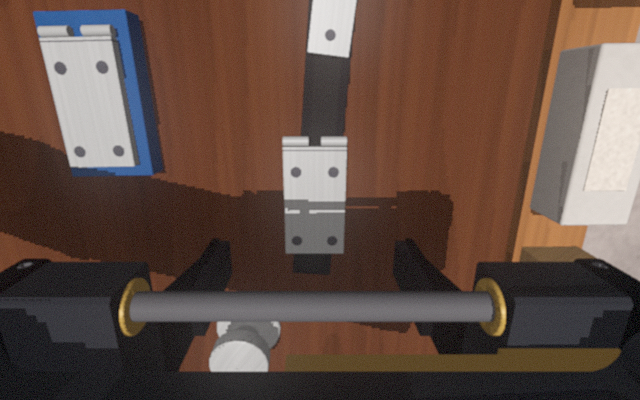

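```bash
python3 -c "
from h import *
c=shot('wrist')
def q(ps,z):
    P=np.array([ray(c,p,z)[:2] for p in ps]);print((P.mean(0)*1e3).round(1),'len',np.linalg.norm((P[0]+P[1]-P[2]-P[3])/2).round(4),'wid',np.linalg.norm((P[0]+P[3]-P[1]-P[2])/2).round(4))
q([(282,137),(347,137),(344,253),(286,253)],.022)
q([(38,29),(114,27),(136,166),(71,167)],.028)
h=cv2.cvtColor(c['img'],cv2.COLOR_RGB2HSV).astype(int)
m=(h[...,1]<45)&(h[...,2]>85); m[:, :275]=0;m[:,355:]=0;m[:130]=0;m[260:]=0
print(rect(c,cv2.morphologyEx(m.astype(np.uint8),cv2.MORPH_CLOSE,np.ones((7,7))),(316,180),.022))
s=shot('scene');hv=cv2.cvtColor(s['img'],cv2.COLOR_RGB2HSV).astype(int)
m=(hv[...,1]<60)&(hv[...,2]>120)
print('scene stand leaf',rect(s,m,(218,210),.028))
"
```

```text
[ 613.9 -126.9] len 0.0993 wid 0.0501
[450.1 -49.2] len 0.0972 wid 0.0517
[ 613.2 -126.5   50.8  100.2   89.4]
scene stand leaf [464.6 -58.4  21.4  46.6  91.9]
```

Emit:
move_arm --steps '[{"dx":0.1,"dy":0.1,"dz":2,"spin":0},{"dx":0,"dy":0,"dz":3,"spin":0},{"dx":0,"dy":0,"dz":2.5,"spin":0},{"dx":0,"dy":0,"dz":1.5,"spin":0},{"dx":0,"dy":0,"dz":1,"spin":0},{"dx":0,"dy":0,"dz":0.5,"spin":0},{"dx":0,"dy":0,"dz":0.5,"spin":0},{"dx":0,"dy":0,"dz":0,"spin":0},{"dx":0,"dy":0,"dz":0,"spin":0}]'

```text
time: 11.25
ee_pos: [0.6128, -0.128, 0.1979]
eef_rot: [0.711, 0.704, 0.0, 0.0]
ft_force: [-0.1, 0.5, -0.1]
width: 0.087
grip_force: 0.0
```

```bash
python3 -c "
from h import *
go(.612,-.128,.196,-.6)"
```

```text
t 11.25 tcp [ 0.6128 -0.128   0.1979] yaw -0.58 tilt [ 0.001  0.    -1.   ] spin 0.0 d_cm [ 0.   -0.08  0.19] w 0.08703532926692518 g 0.0 J7 0.36
```

Emit:
move_arm --steps '[{"dx":0,"dy":0,"dz":0.2,"spin":0},{"dx":0,"dy":0,"dz":0,"spin":0},{"dx":0,"dy":0,"dz":0,"spin":0},{"dx":0,"dy":0,"dz":0,"spin":0},{"dx":0,"dy":0,"dz":0,"spin":0},{"dx":0,"dy":0,"dz":0,"spin":0},{"dx":0,"dy":0,"dz":0,"spin":0},{"dx":0,"dy":0,"dz":0,"spin":0},{"dx":0,"dy":0,"dz":0,"spin":0}]' --claw 4.0 --squeeze 35

```text
time: 12.15
ee_pos: [0.6125, -0.1279, 0.1953]
eef_rot: [0.711, 0.704, 0.0, -0.0]
ft_force: [-0.3, 0.0, 2.1]
width: 0.0495
grip_force: 35.0
```

Emit:
move_arm --steps '[{"dx":0,"dy":0,"dz":-0.5,"spin":0},{"dx":0,"dy":0,"dz":-0.5,"spin":0},{"dx":0,"dy":0,"dz":-1,"spin":0},{"dx":0,"dy":0,"dz":-2,"spin":0},{"dx":0,"dy":0,"dz":-2,"spin":0},{"dx":0,"dy":0,"dz":0,"spin":0},{"dx":0,"dy":0,"dz":0,"spin":0}]'

```text
time: 12.85
ee_pos: [0.6125, -0.1279, 0.2553]
eef_rot: [0.711, 0.704, 0.0, 0.0]
ft_force: [-0.5, 1.0, -3.3]
width: 0.0495
grip_force: 35.0
```

```bash
python3 -c "
from h import *
go(.446,-.05,.255,.6)"
```

```text
t 12.85 tcp [ 0.6125 -0.1279  0.2553] yaw -0.57 tilt [ 0.001  0.    -1.   ] spin -0.02 d_cm [  7.96 -16.57   0.02] w 0.04952477685338598 g 34.99906003475189 J7 0.33
```

Emit:
move_arm --steps '[{"dx":0,"dy":0,"dz":0,"spin":-0.02},{"dx":0.8,"dy":-1.6,"dz":0,"spin":0},{"dx":1.4,"dy":-3,"dz":0,"spin":0},{"dx":1.4,"dy":-3,"dz":0,"spin":0},{"dx":1.4,"dy":-3,"dz":0,"spin":0},{"dx":1.4,"dy":-3,"dz":0,"spin":0},{"dx":1,"dy":-2,"dz":0,"spin":0},{"dx":0.55,"dy":-1,"dz":0,"spin":0},{"dx":0,"dy":0,"dz":0,"spin":0},{"dx":0,"dy":0,"dz":0,"spin":0},{"dx":0,"dy":0,"dz":0,"spin":0}]'

```text
time: 13.95
ee_pos: [0.4466, -0.0506, 0.2553]
eef_rot: [0.704, 0.71, 0.0, 0.0]
ft_force: [-0.1, 0.2, -3.0]
width: 0.0496
grip_force: 35.0
```

```bash
python3 -c "
from h import *
go(.4462,-.0497,.2115,.6)
c=shot('side');cv2.imwrite('pics/s6.png',cv2.resize(c['img'][180:320,230:420,::-1],None,fx=4,fy=4))"
```

```text
t 13.95 tcp [ 0.4466 -0.0506  0.2553] yaw 0.55 tilt [ 0.001 -0.001 -1.   ] spin -0.001 d_cm [ 0.09 -0.04  4.38] w 0.04957411046046166 g 34.999094009399414 J7 0.08
```

View pics/s6.png

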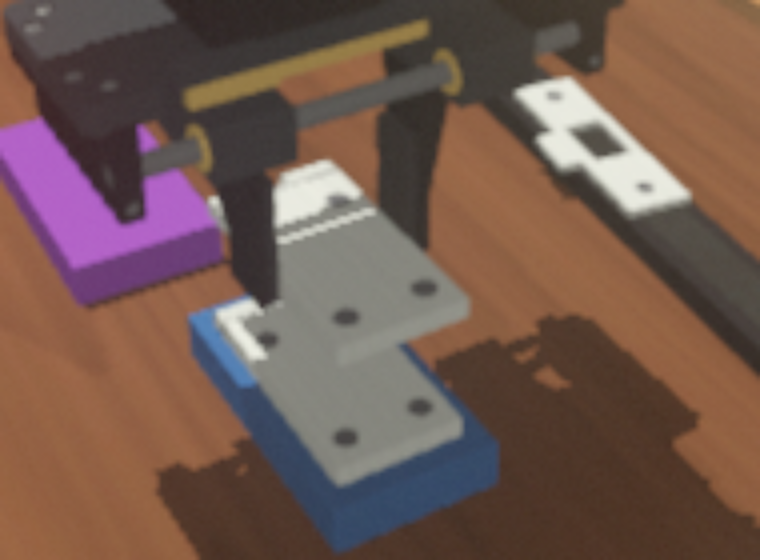

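The held leaf hangs level and aligned over the leaf on the stand. I'll lower it.

Emit:
move_arm --steps '[{"dx":0.1,"dy":0,"dz":1,"spin":0},{"dx":0,"dy":0,"dz":1.2,"spin":0},{"dx":0,"dy":0,"dz":1,"spin":0},{"dx":0,"dy":0,"dz":0.6,"spin":0},{"dx":0,"dy":0,"dz":0.3,"spin":0},{"dx":0,"dy":0,"dz":0.1,"spin":0},{"dx":0,"dy":0,"dz":0.1,"spin":0},{"dx":0,"dy":0,"dz":0,"spin":0},{"dx":0,"dy":0,"dz":0,"spin":0}]'

```text
time: 14.9
ee_pos: [0.4459, -0.0491, 0.2125]
eef_rot: [0.704, 0.711, 0.0, 0.0]
ft_force: [0.2, 0.2, -2.7]
width: 0.0496
grip_force: 35.0
```

Emit:
move_arm --steps '[{"dx":0,"dy":0,"dz":0.1,"spin":0},{"dx":0,"dy":0,"dz":0.1,"spin":0},{"dx":0,"dy":0,"dz":0,"spin":0}]'

```text
time: 15.2
ee_pos: [0.4459, -0.0491, 0.2104]
eef_rot: [0.704, 0.711, 0.0, 0.0]
ft_force: [-0.9, -0.1, 1.6]
width: 0.0497
grip_force: 37.3
```

Emit:
move_arm --steps '[{"dx":0,"dy":0,"dz":0,"spin":0},{"dx":0,"dy":0,"dz":0,"spin":0},{"dx":0,"dy":0,"dz":0,"spin":0},{"dx":0,"dy":0,"dz":0,"spin":0},{"dx":0,"dy":0,"dz":-0.5,"spin":0},{"dx":0,"dy":0,"dz":-1.5,"spin":0},{"dx":0,"dy":0,"dz":-2.5,"spin":0},{"dx":0,"dy":0,"dz":-3,"spin":0},{"dx":0,"dy":0,"dz":-3,"spin":0},{"dx":0,"dy":0,"dz":-2,"spin":0},{"dx":0,"dy":0,"dz":0,"spin":0},{"dx":0,"dy":0,"dz":0,"spin":0}]' --claw 6.2

```text
time: 16.4
ee_pos: [0.4457, -0.0491, 0.3353]
eef_rot: [0.704, 0.711, 0.0, 0.0]
ft_force: [0.6, -0.4, 0.0]
width: 0.0616
grip_force: 0.0
```

```bash
python3 -c "
from h import *
go(.446,-.05,.3,.6)
c=shot('side');cv2.imwrite('pics/s7.png',cv2.resize(c['img'][180:320,230:420,::-1],None,fx=4,fy=4))"
```

```text
t 16.4 tcp [ 0.4457 -0.0491  0.3353] yaw 0.57 tilt [ 0.001  0.    -1.   ] spin -0.0 d_cm [-0.09  0.03  3.53] w 0.061606495608893495 g 0.0 J7 0.01
```

View pics/s7.png

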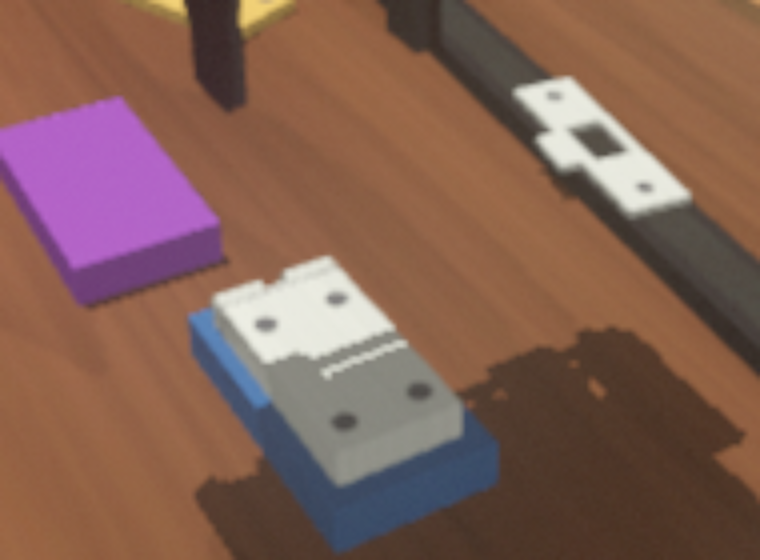

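The leaves are stacked flush, flat and centred on the blue stand, and the strike plate hasn't moved.

```bash
python3 -c "
from h import *
print(job.close_job())"
```

```text
the job is handed in; nothing more can be done
None
```

Both steel leaves are stacked flat, in line and centred on the blue stand, the strike plate was left where it lay, and the job was handed in at about 16 s; no verdict was returned.

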